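# Draw the lock key from a bench vise with a hooked pick

## Task

The small grey-based vise is locked shut on a copper plate by a flat brass key sunk deep in the narrow keyway behind its sliding jaw. Take the hooked pick from the wooden tool stand, feel through the keyway for the eye in the key, hook it and draw the key out endwise onto the run-out at the front, so that the jaw springs fully open; then put the pick back upright in its hole in the stand, down to its collar. Feel your way with light pressure and never force the pick: its thin wire bends at 25 N.

Things in the scene. Friction and masses are not known exactly. Their poses are not given: they have to be found in the camera images.
- key_vise: Fixed vise, grey base 166x120x14 mm, steel blocks to z=44 mm. Origin on the bench, under the centre of the keyway's front end; z up. The keyway runs along the vise's +x from x=0 to a closed end at x=86 mm. In front, x=-63..0, its floor goes on as a railed run-out (21 mm wide, rails 7 mm high, end stop). A bridge 6 mm above the jaws hides the keyway from x=66 mm back.
- keyway_mouth (a point): Front end of the keyway, mid-width, at the jaws' top (z=44 mm); axes as the vise's. The slot is 8 mm wide above, undercut to 12 mm in its lowest 11.5 mm where the key lies; floor 30 mm below this point. The brass key is 44 long, 11.8 wide, 10 high (its top 20 mm below this point), trapped under the lips, so it can only slide out to the vise's -x.
- key_eye_zone (a point): Middle of the zone where the key's eye may be: vise x=34.2 mm, keyway midline, height of the key's top (z=24 mm); axes as the vise's. The eye's centre lies within 17 mm of here along the vise's x, unmeasured. Eye: 10.5 mm long, 7.8 wide, right through the key, its centre 12.2 mm behind the key's front end; behind it 26.5 mm of solid key. In front of the key the keyway is empty.
- vise_jaw (a joint): Sliding jaw, in m: 0 = held shut by the key, 0.007 = fully open. A light spring (5 N) presses it on the key and opens it once the whole key is past the keyway's front end (vise x < 0); so the key drags with about 5 to 9 N. The eye's front wall is a web with 5.5 mm free under it: the pick's toe slips under it when pulled to -x; push back 6 mm to +x before lifting the pick away.
- pick_grip (a point): Centre of the hooked pick's dark wooden handle: 14x14 mm square, 50 mm high; axes: z up the handle, x and y square to its faces. Below it a brass collar 24 mm across, 5 mm thick, then 46 mm of 3.6 mm wire. The pick stands upright in the stand, handle up, its collar on the stand's top. 60 g.
- pick_tip (a point): Lowest point of the pick's wire, on its axis, 76 mm below pick_grip; same axes. Here the wire is bent into a short toe 3.6 mm thick that reaches 6.3 mm from the axis to the pick's own -x: point the toe to the vise's -x when hooking.
- stand_hole (a point): Where the pick's axis belongs, at the top of the fixed wooden tool stand (120x50x52 mm, a through hole 17x12 mm long along the stand's x, centred 2 mm to the stand's -x of this point). Axes: the stand's, z up; the toe goes in pointing to the stand's -x. A file stands in the block 77 mm to its +x, reaching 105 mm above the bench.
Things that resemble listed ones, but are neither listed nor needed, are in the scene too. There is more than one size of the key_vise; the one meant has the size given above.

How it is judged:
On the way, in this order (a step that is already met when the one before it is completed fails the run):
1. the tip of the pick is in the keyway, at least 10 mm below the tops of the jaws (x of pick_tip in the frame of key_vise between 0 and 0.066 m and y of pick_tip in the frame of key_vise between -0.007 and 0.007 m and z of pick_tip in the frame of key_vise below 0.034 m), for 0.1 s.
2. the key is out of the keyway and the jaw has sprung open (value of joint vise_jaw above 0.0055 m), for 0.2 s.
At the end, for the whole second after the job is handed in: The jaw stands open by more than 5.5 of its 7 mm (which it can do only with the whole key out of the keyway), and the pick stands released in its hole in the stand: tip within 15 mm of the hole's axis and at least 40 mm below the top of the stand, leaning less than 0.2 rad (value of joint vise_jaw above 0.0055 m and horizontal distance between pick_tip and stand_hole below 0.015 m and z of pick_tip in the frame of stand_hole below -0.04 m and angle between pick_grip's own z axis and vertical below 0.2 rad); the robot touches nothing.
It fails at once if the pick's thin wire is forced: more than 25 N on it (contact force between any of hook_pick_c0, hook_pick_c1 and anything else above 25 N).
It also fails if it takes over 67 s, if anything falls off the work surface, if the arm or the gripper's body presses on something with over 40 N, if the wrist force passes 120 N, or if a joint passes its speed limit or range.

## Robot

A 6-joint arm with a two-finger parallel gripper is mounted at the origin on a cart in front of the work surface, level with it; the furniture and walls round the work are solid. World frame = base frame: x ahead of the robot, y to its left, z up, the work surface at z = 0. Lengths are in m, angles in rad, forces in N, time in s.
With the tool pointing down it reaches from about 0.3 to 0.775 m from the base axis. Payload 14.6 kg.
Tool frame: the origin (TCP) lies at the very end of the fingers, on their centre line; the grasp point (between the pads) lies 19 mm behind it; x points along the fingers, z is the direction in which the jaws open and shut, and the axes are right-handed (so a half turn about x gives the same grasp; the last joint's range is limited). The gripper opens to 94 mm and grips with 3 to 60 N. Pads are 16 mm wide; open, the fingers measure 119 mm over their backs; the gripper's body (75 mm by 177 mm) begins 78 mm behind the grasp point.
Start: joints at [1.282, 0.3, 1.521, -0, 1.321, -0.067], TCP at [0.121, 0.537, 0.205] pointing down, gripper open.
Joint ranges: [-3.03, 3.03], [-0.79, 2.21], [0.23, 2.52], [-1.04, 4.18], [0, 3.07], [-2.55, 2.55]. Speed limits (rad/s): [2.22, 2.22, 2.57, 3.14, 3.14, 3.14].

## Interface

Orientations are given as a unit quaternion [w, x, y, z].
In Python, from rig import get_obs, viewer, arm gives the robot as it stands.
- The arm moves only by the shell command python3 -m pendant 'ROWS'. ROWS is JSON, a list of rows, each a list of 3 entries, a list of its own where there are three numbers: the opening, from 0 (shut) to 1 (fully open), then the shift along the tool's x, y, z in mm, then the turn, a rotation vector about the tool's x, y, z in degrees. In form: [[jaw, [tx, ty, tz], [rx, ry, rz]], ...]. A call has exactly 5 rows; each row is the pose to reach, as a shift and turn from the pose commanded when the call began, along the tool's axes at that moment; what a row does not reach only later rows make up. A row lasts 1/10 s, in which the tool goes at most 50 mm and 8.59 degrees, less where a joint would pass 70% of its speed; a pose out of reach is approached as far as the arm can. A call with a gripper value outside its range is refused whole. The fingers move at their own pace and stop on an object; the grip force is fixed at half the most. Time passes only in rows, so rows that repeat a pose let the fingers close, or fill a call up. It gives the time, the measured TCP pose, the force and the opening at its end, in the units of the state.
- get_obs(): the state, without advancing time (a new reading comes with each control period).
- viewer.camera(name): name is "scene" or "top"; returns a dict with "frame" (420x560x3 uint8, red, green, blue), "mtx" (3x3 intrinsics, pixels), "position" and "attitude" of the camera in the world. Camera axes: x right, y down, z forward; pixel columns grow to the right and rows downward; lengths in m; the calibration is good to about 2 mm. A picture is of the moment at which its call begins. There is no depth.
- arm.sign_off(): hands the job in, once; it reports no verdict.
The state is a dict: "time_s": time; "qpos": joint angles; "joint_vel": joint speeds; "joint_efforts": joint torques, N m; "position": TCP position; "eef_rot": TCP orientation; "contact_force": force on the tool from outside, world axes, zero at the start; "ft_torque": the same for the moment, N m; "gripper_width": finger opening in m.
Only numpy, scipy, OpenCV 4.12 (cv2) and the standard library are available. Lean on these libraries where they do the work, as an engineer would, in place of code of your own. Each camera call takes 0.05 s, during which the arm holds its last target. There are 200 camera calls.

## Working session

There is one attempt and no reset: what is moved stays moved. The work goes in short steps, Python scripts to look and compute and a shell command to move; the robot and the scene stay as the last step left them, time stands still between calls to the robot, and variables do not carry over. Pictures are saved under pics/ and viewed, about 8 in all and at most 12, crops included, and the job is handed in when it is done.

```bash
mkdir -p pics
cat > h.py <<'E'
import numpy as np, cv2
from scipy.spatial.transform import Rotation as R
from rig import get_obs, viewer, arm
def snap(n):
    c=viewer.camera(n); return c
def rot(c):
    a=np.array(c["attitude"]); 
    return a if a.shape==(3,3) else R.from_quat(a,scalar_first=True).as_matrix()
def ray(c,u,v,z):
    d=rot(c)@np.linalg.solve(np.array(c["mtx"]),[u,v,1.]); p=np.array(c["position"])
    return p+d*(z-p[2])/d[2]
def proj(c,P):
    q=np.array(c["mtx"])@(rot(c).T@(np.array(P)-c["position"])); return q[:2]/q[2]
E
python3 - <<'E'
from h import *
import pickle
for n in("scene","top"):
    c=snap(n); pickle.dump(c,open(n+"0.pkl","wb"))
    print(n,np.array(c["mtx"]).round(1).tolist(),c["position"],c["attitude"])
    cv2.imwrite(f"pics/{n}0.png",cv2.resize(c["frame"][:,:,::-1],(784,588),interpolation=cv2.INTER_CUBIC))
print(get_obs())
E
```

```text
scene [[428.7, 0.0, 281.2], [0.0, 428.7, 210.2], [0.0, 0.0, 1.0]] [-0.15180337 -0.42726132  0.78111814] [-0.31336356  0.81447852 -0.45226495  0.18407726]
top [[546.4, 0.0, 279.7], [0.0, 546.4, 214.5], [0.0, 0.0, 1.0]] [ 0.2126056  -0.09535249  1.25421   ] [-0.06241683  0.7100473  -0.69853018  0.06318664]
{'time_s': 0.1, 'qpos': array([ 1.28241085e+00,  3.00402261e-01,  1.52151702e+00, -4.62235680e-05,
        1.32069504e+00, -6.65789339e-02]), 'joint_vel': array([-0.00076913, -0.00040757, -0.00112999, -0.00088337, -0.00136463,
       -0.00136963]), 'joint_efforts': array([ 1.83366465e-03, -5.32642508e+01, -3.53283942e+01,  7.09458673e-02,
        2.34556018e-02, -6.42832561e-05]), 'position': array([0.12093229, 0.53629973, 0.20495119]), 'eef_rot': array([ 0.55197624, -0.44181265,  0.55255115,  0.44137403]), 'contact_force': array([ 0.61925482,  0.13324076, -0.01850955]), 'ft_torque': array([ 0.06900843, -0.03332658, -0.03024802]), 'gripper_width': 0.09377697879036462}
```

View pics/top0.png

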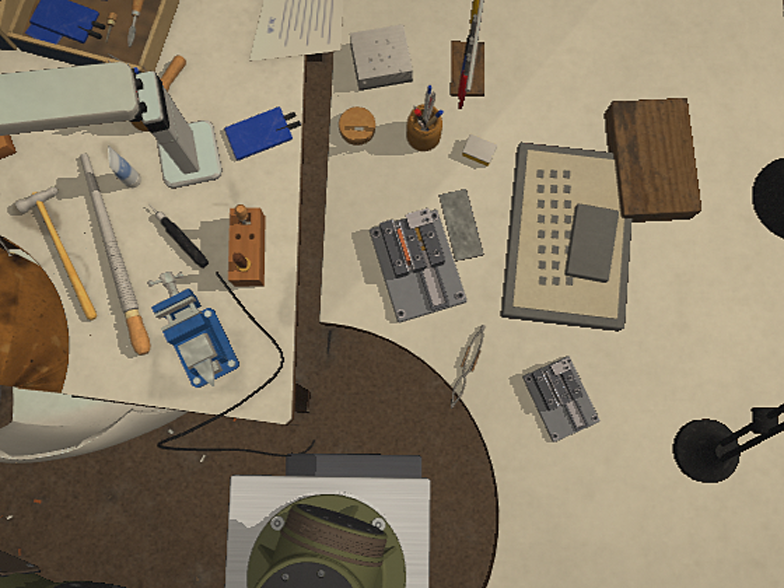

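View pics/scene0.png

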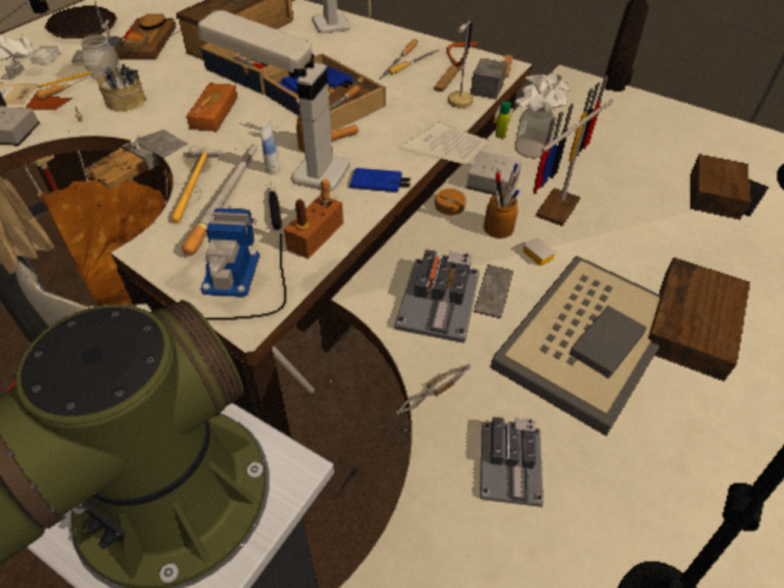

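The top view shows two grey vises: the larger at about (418,263), the smaller at about (562,397). The tool stand is at (247,245), with the dark handle at (240,262) and the file at (240,213). I'll measure the vises to tell which one has the listed 166x120 base.

Run:
```python
from h import *
import pickle
c=pickle.load(open("top0.pkl","rb")); s=pickle.load(open("scene0.pkl","rb"))
k=560/784
print(proj(c,[0,0,0])/k,proj(c,[.121,.537,.205])/k,proj(s,[.121,.537,.205])/k)
for nm,pts in dict(A=[(369,225),(437,206),(467,302),(398,322)],B=[(525,373),(569,356),(599,424),(551,442)]).items():
    P=[ray(c,u*k,v*k,.014) for u,v in pts]; print(nm,np.round(P,3).tolist(),[round(float(np.linalg.norm(P[i]-P[(i+1)%4])),3) for i in range(4)])
print('stand',[ray(c,u*k,v*k,.052).round(3).tolist() for u,v in [(229,207),(263,207),(263,286),(229,286)]])
f=c["frame"];g=s["frame"]
def crop(im,x0,x1,y0,y1,w,h): 
    x0,x1,y0,y1=[int(a*k) for a in(x0,x1,y0,y1)]; return cv2.resize(im[y0:y1,x0:x1,::-1],(w,h),interpolation=cv2.INTER_CUBIC)
top=np.hstack([crop(f,355,495,185,335,400,400*150//140),crop(f,215,285,190,300,270,428)])
cv2.imwrite("pics/c1.png",top)
```

```text
[326.40169096 574.80876913] [-87.28051439 499.98511044] [-58.06258479 189.31724748]
A [[0.563, -0.055, 0.014], [0.598, -0.169, 0.014], [0.435, -0.219, 0.014], [0.4, -0.106, 0.014]] [0.119, 0.171, 0.118, 0.171]
B [[0.319, -0.313, 0.014], [0.348, -0.385, 0.014], [0.24, -0.43, 0.014], [0.21, -0.353, 0.014]] [0.078, 0.118, 0.083, 0.116]
stand [[0.579, 0.173, 0.052], [0.58, 0.117, 0.052], [0.449, 0.111, 0.052], [0.448, 0.166, 0.052]]
```

View pics/c1.png

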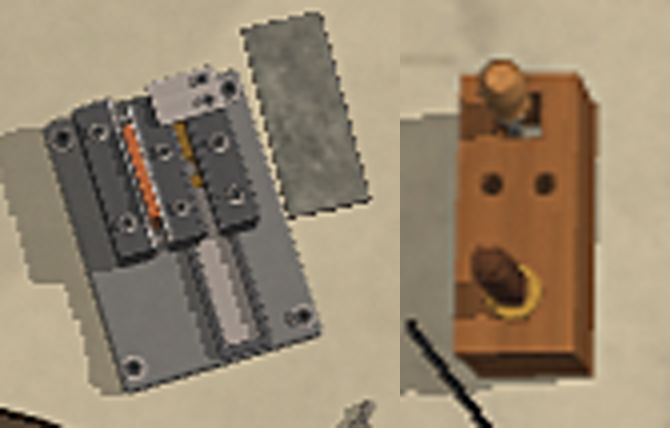

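Vise A at (418,263) measures about 171x119 mm and matches. B at (562,397) is only about 117x80. The enlarged crop confirms A: copper plate, brass in the keyway, and a run-out facing the robot. In the stand, the pick is at the lower hole (dark handle, yellow collar) and the file at the upper one. Next I'll measure both more precisely.

Run:
```python
from h import *
import pickle
k=560/784
C={n:pickle.load(open(n+"0.pkl","rb")) for n in("top","scene")}
q=get_obs()["eef_rot"]; print("tool axes\n",R.from_quat(q,scalar_first=True).as_matrix().round(3))
def crop(n,x0,y0,w,h,s):
    im=cv2.resize(C[n]["frame"][y0:y0+h,x0:x0+w,::-1],None,fx=s,fy=s,interpolation=cv2.INTER_CUBIC)
    for i in range(0,w,10):
        cv2.line(im,(i*s,0),(i*s,6),(0,0,255),1); cv2.putText(im,str(x0+i),(i*s+2,14),0,.35,(0,0,255),1)
    for i in range(10,h,10):
        cv2.line(im,(0,i*s),(6,i*s),(0,0,255),1); cv2.putText(im,str(y0+i),(8,i*s+4),0,.35,(0,0,255),1)
    return im
# run-out floor mask : bright, low-sat; collar: yellow; handle: dark brown
for n,(a,b,cc,d) in dict(top=(258,340,140,240),scene=(280,345,175,245)).items():
    hsv=cv2.cvtColor(C[n]["frame"],cv2.COLOR_RGB2HSV)
    m=np.zeros(hsv.shape[:2],np.uint8); m[cc:d,a:b]=255
    for nm,lo,hi in(("runout",(0,0,135),(180,45,255)),("brass",(12,110,70),(28,255,255)),("copper",(0,140,120),(12,255,255))):
        mm=cv2.inRange(hsv,lo,hi)&m
        cs,_=cv2.findContours(mm,0,2)
        for ct in sorted(cs,key=cv2.contourArea)[-3:]:
            if cv2.contourArea(ct)>5: print(n,nm,cv2.contourArea(ct),[np.round(x,1) for x in cv2.minAreaRect(ct)])
A=crop("top",258,145,84,90,6); B=crop("top",160,143,32,66,6); 
A=A[:,:490]; H=540
out=np.zeros((H,A.shape[1]+B.shape[1]+4,3),np.uint8); out[:A.shape[0],:A.shape[1]]=A; out[:B.shape[0],A.shape[1]+4:]=B
cv2.imwrite("pics/c2.png",out)
A=crop("scene",280,176,64,70,7);B=crop("scene",200,125,48,60,7)
out=np.zeros((490,A.shape[1]+B.shape[1]+4,3),np.uint8); out[:A.shape[0],:A.shape[1]]=A; out[:B.shape[0],A.shape[1]+4:]=B
cv2.imwrite("pics/c3.png",out)
```

```text
tool axes
 [[-0.    -0.976  0.22 ]
 [-0.001  0.22   0.976]
 [-1.     0.    -0.001]]
top runout 111.0 [array([308.1, 204.3]), array([26.6,  5.7]), np.float64(71.6)]
top runout 159.5 [array([301.7, 154.6]), array([10.7, 22.6]), np.float64(72.9)]
top brass 14.5 [array([298.5, 166.5]), array([9.5, 2.5]), np.float64(71.6)]
top copper 25.5 [array([287.8, 174.6]), array([22.4,  2.2]), np.float64(72.6)]
scene brass 23.5 [array([321.6, 197.9]), array([ 3. , 12.6]), np.float64(12.5)]
scene copper 31.0 [array([310.1, 190.7]), array([ 3. , 15.8]), np.float64(16.7)]
```

View pics/c2.png

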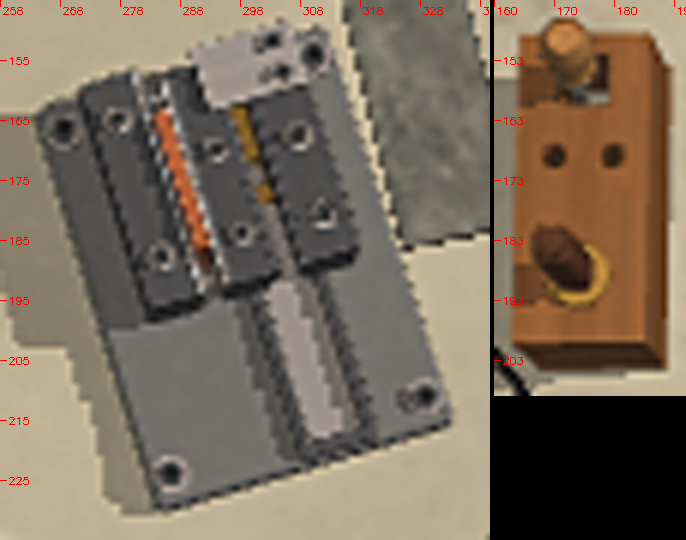

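View pics/c3.png

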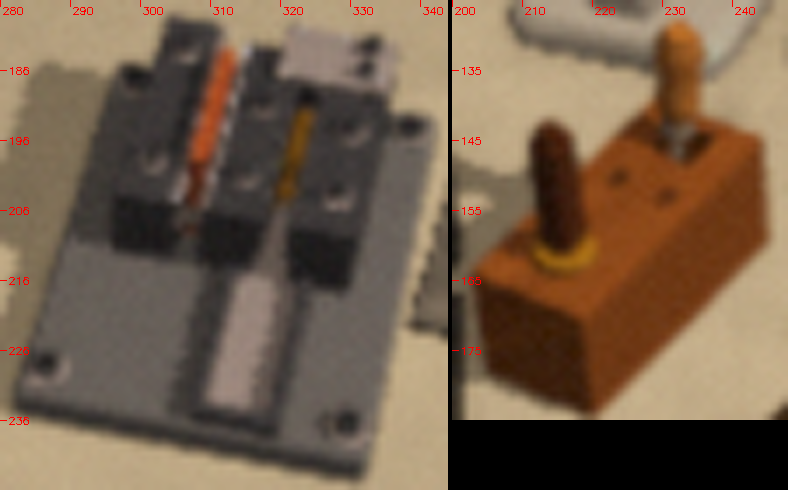

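Run:
```python
from h import *
import pickle
C={n:pickle.load(open(n+"0.pkl","rb")) for n in("top","scene")}
T=C["top"];S=C["scene"]
tv=lambda x,y:(257.6+x/6,144.6+y/6); ts=lambda x,y:(159.6+(x-494)/6,142.6+y/6)
sv=lambda x,y:(279.6+x/7,175.6+y/7); ss=lambda x,y:(199.6+(x-452)/7,124.6+y/7)
p=lambda n,c,uv,z:print(n,ray(c,*uv,z)[:2].round(4))
p("runout near T",T,tv(327,436),.014);p("runout near S",S,sv(231,407),.014)
p("runout far T",T,tv(283,283),.014);p("runout far S",S,sv(256,279),.014)
p("mouth T",T,tv(288,270),.044);p("mouth S",S,sv(274,222),.044)
p("brass back T",T,tv(240,108),.024);p("brass front T",T,tv(266,202),.024)
p("brass back S",S,sv(305,110),.024);p("brass front S",S,sv(286,200),.024)
for n,c,a in(("T",T,(287.8,174.6,72.6,22)),("S",S,(310.1,190.7,106.7,15))):
    d=np.array([np.cos(np.radians(a[2])),np.sin(np.radians(a[2]))])*a[3]/2
    e=ray(c,a[0]-d[0],a[1]-d[1],.044)-ray(c,a[0]+d[0],a[1]+d[1],.044); print("yaw",n,np.degrees(np.arctan2(e[1],e[0])))
p("collar T",T,ts(576,275),.057);p("collar S",S,ss(565,252),.057)
p("handle T",T,ts(548,240),.107);p("handle S",S,ss(551,130),.107)
p("file T",T,ts(568,35),.105);
for n,c in C.items():
    hsv=cv2.cvtColor(c["frame"],cv2.COLOR_RGB2HSV);m=cv2.inRange(hsv,(18,150,110),(30,255,255))
    x0,y0,x1,y1=(160,175,192,200) if n=="top" else (205,150,228,170)
    ys,xs=np.nonzero(m[y0:y1,x0:x1]); (u,v),r=cv2.minEnclosingCircle(np.c_[xs+x0,ys+y0].astype(np.float32)); print(n,"collar",u,v,r,ray(c,u,v,.057)[:2].round(4))
print("stand corners T",[ray(T,*ts(*q),.052)[:2].round(4).tolist() for q in((520,34),(646,36),(650,343),(514,343))])
A=cv2.resize(T["frame"][158:186,288:314,::-1],None,fx=16,fy=16,interpolation=cv2.INTER_NEAREST)
B=cv2.resize(S["frame"][184:212,312:334,::-1],None,fx=16,fy=16,interpolation=cv2.INTER_NEAREST)
cv2.imwrite("pics/c4.png",np.hstack([A,B]))
```

```text
runout near T [ 0.4302 -0.1697]
runout near S [ 0.4321 -0.169 ]
runout far T [ 0.4901 -0.1523]
runout far S [ 0.4868 -0.1489]
mouth T [ 0.4885 -0.1528]
mouth S [ 0.4878 -0.1526]
brass back T [ 0.5571 -0.1346]
brass front T [ 0.5198 -0.145 ]
brass back S [ 0.5596 -0.1286]
brass front S [ 0.5166 -0.1438]
yaw T 17.71973444766924
yaw S 17.157460482771363
collar T [0.4832 0.1448]
collar S [0.4794 0.1428]
handle T [0.4846 0.1455]
handle S [0.4856 0.1478]
file T [0.5618 0.1427]
top collar 173.65383911132812 188.34616088867188 4.939067840576172 [0.4834 0.144 ]
scene collar 215.5 161.0 3.5000998973846436 [0.4778 0.1424]
stand corners T [[0.5779, 0.1719], [0.578, 0.1239], [0.4588, 0.1169], [0.4579, 0.1677]]
```

View pics/c4.png

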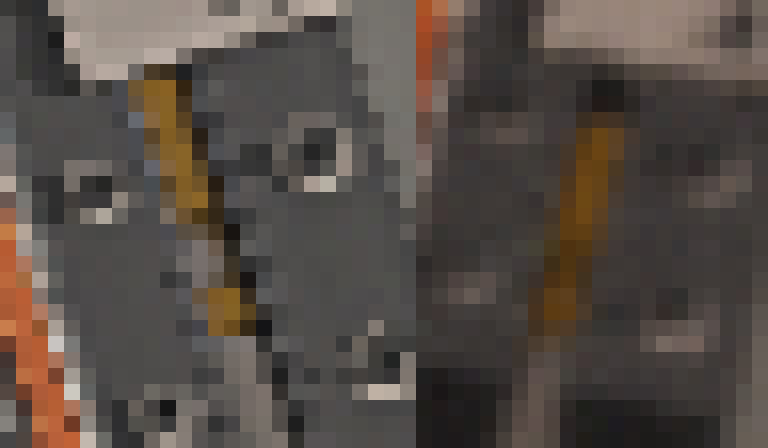

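The crop shows the eye clearly. In the top view (left), the brass is broken by a gap at rows 172–176 near column 301, with the web in front of it at rows 176–179. I'll compute the eye position and start moving.

```bash
cat >> h.py <<'E'
def go(x,y,z,yaw):
    "print shift (mm, tool axes) and turn (deg about tool x) to a TCP target; yaw = heading of -tool y, deg"
    o=get_obs(); M=R.from_quat(o["eef_rot"],scalar_first=True).as_matrix()
    s=M.T@(np.array([x,y,z])-o["position"])*1e3
    t=R.from_euler("z",yaw,degrees=True).as_matrix()@np.array([[0,-1,0],[0,0,1],[-1,0,0.]])
    print("shift",s.round(1),"turn",np.degrees(R.from_matrix(M.T@t).as_rotvec()).round(2),"t",round(o["time_s"],2),"F",np.round(o["contact_force"],1),"w",round(o["gripper_width"]*1e3,1))
VY=17.4; VM=np.array([.488,-.1527])
def vis(x,y):
    c,s=np.cos(np.radians(VY)),np.sin(np.radians(VY)); return VM+[c*x-s*y,s*x+c*y]
def tov(P):
    c,s=np.cos(np.radians(VY)),np.sin(np.radians(VY)); d=np.array(P)[:2]-VM; return np.array([c*d[0]+s*d[1],-s*d[0]+c*d[1]])
E
python3 - <<'E'
from h import *
import pickle
T=pickle.load(open("top0.pkl","rb"))
for n,u,v in(("eye back",300.,171.6),("eye front",301.6,175.6),("key front",302.5,178.6)): print(n,(tov(ray(T,u,v,.024))*1e3).round(1))
E
python3 -m pendant '[[1,[0,-50,-34],[0,0,0]],[1,[0,-90,-62],[0,0,0]],[1,[0,-130,-89],[0,0,0]],[1,[0,-170,-116],[0,0,0]],[1,[0,-206,-141],[0,0,0]]]'
python3 -m pendant '[[1,[0,-40,-27],[0,0,0]],[1,[0,-80,-55],[0,0,0]],[1,[0,-120,-82],[0,0,0]],[1,[0,-160,-110],[0,0,0]],[1,[0,-190,-130],[0,0,0]]]'
python3 -m pendant '[[1,[0,-40,-27],[-5,0,0]],[1,[0,-44,-31],[-10,0,0]],[1,[0,-44,-31],[-15,0,0]],[1,[0,-44,-31],[-15,0,0]],[1,[0,-44,-31],[-15,0,0]]]'
python3 -c "
from h import *
go(.4835,.1448,.13,2.5)"
```

```text
eye back [49.1 -2.5]
eye front [38.9 -3.3]
key front [31.5 -3.2]
time_s: 0.6
position: [0.2918, 0.3519, 0.2054]
eef_rot: [0.552, -0.442, 0.552, 0.442]
contact_force: [0.3, 0.6, 0.4]
gripper_width: 0.094
time_s: 1.1
position: [0.449, 0.1827, 0.2053]
eef_rot: [0.552, -0.441, 0.553, 0.441]
contact_force: [-0.6, 0.9, -0.0]
gripper_width: 0.0941
time_s: 1.6
position: [0.4836, 0.1452, 0.2053]
eef_rot: [0.49, -0.509, 0.491, 0.509]
contact_force: [-0.6, -0.2, 0.2]
gripper_width: 0.0939
shift [75.3  0.1 -0.4] turn [-0.34 -0.01 -0.02] t 1.6 F [-0.6 -0.2  0.2] w 93.9
```

```bash
python3 -m pendant '[[1,[30,0,0],[0,0,0]],[1,[60,0,0],[0,0,0]],[1,[100,0,0],[0,0,0]],[1,[130,0,0],[0,0,0]],[1,[139,0,0],[0,0,0]]]'
python3 -m pendant '[[1,[0,0,0],[0,0,0]],[0,[0,0,0],[0,0,0]],[0,[0,0,0],[0,0,0]],[0,[0,0,0],[0,0,0]],[0,[0,0,0],[0,0,0]]]'
python3 -m pendant '[[0,[0,0,0],[0,0,0]],[0,[0,0,0],[0,0,0]],[0,[0,0,0],[0,0,0]],[0,[0,0,0],[0,0,0]],[0,[0,0,0],[0,0,0]]]'
python3 -m pendant '[[0,[-3,0,0],[0,0,0]],[0,[-6,0,0],[0,0,0]],[0,[-6,0,0],[0,0,0]],[0,[-6,0,0],[0,0,0]],[0,[-6,0,0],[0,0,0]]]'
```

```text
time_s: 2.1
position: [0.4822, 0.1451, 0.0638]
eef_rot: [0.489, -0.509, 0.492, 0.51]
contact_force: [0.5, 0.3, 1.0]
gripper_width: 0.0939
time_s: 2.6
position: [0.4841, 0.1452, 0.0672]
eef_rot: [-0.49, 0.51, -0.49, -0.51]
contact_force: [1.3, 0.1, 1.1]
gripper_width: 0.0654
time_s: 3.1
position: [0.4838, 0.1451, 0.0664]
eef_rot: [0.49, -0.51, 0.49, 0.51]
contact_force: [-0.5, -0.1, -0.7]
gripper_width: 0.0252
time_s: 3.6
position: [0.4837, 0.1451, 0.0724]
eef_rot: [0.49, -0.51, 0.49, 0.51]
contact_force: [-0.2, -0.2, -0.9]
gripper_width: 0.0138
```

```bash
python3 -m pendant '[[0,[-10,0,0],[0,0,0]],[0,[-30,0,0],[0,0,0]],[0,[-50,0,0],[0,0,0]],[0,[-70,0,0],[0,0,0]],[0,[-80,0,0],[0,0,0]]]'
python3 - <<'E'
from h import *
x,y=vis(.044,-.0005); go(x,y,.145,17.3)
E
```

```text
time_s: 4.1
position: [0.4843, 0.1452, 0.1546]
eef_rot: [-0.491, 0.51, -0.489, -0.509]
contact_force: [1.5, -1.0, -0.9]
gripper_width: 0.0137
shift [   9.6  -34.4 -286.9] turn [-15.01   0.     0.14] t 4.1 F [ 1.5 -1.  -0.9] w 13.7
```

```bash
python3 -m pendant '[[0,[0,-2,-20],[0,0,0]],[0,[0,-6,-50],[0,0,0]],[0,[0,-11,-90],[-4,0,0]],[0,[0,-16,-130],[-8,0,0]],[0,[0,-20,-165],[-11,0,0]]]'
python3 - <<'E'
from h import *
x,y=vis(.044,-.0005); go(x,y,.13,17.3)
E
```

```text
time_s: 4.6
position: [0.5103, -0.0207, 0.1525]
eef_rot: [0.438, -0.555, 0.438, 0.555]
contact_force: [0.5, 0.9, -0.4]
gripper_width: 0.014
shift [  22.5    8.5 -120.7] turn [-3.86 -0.   -0.  ] t 4.6 F [ 0.5  0.9 -0.4] w 14.0
```

```bash
python3 -m pendant '[[0,[0,3,-40],[-2,0,0]],[0,[6,6,-80],[-4,0,0]],[0,[10,8.5,-110],[-4,0,0]],[0,[18,8.5,-120.5],[-4,0,0]],[0,[22,8.5,-120.5],[-4,0,0]]]'
python3 -m pendant '[[0,[0,0,0],[0,0,0]],[0,[0,0,0],[0,0,0]],[0,[0,0,0],[0,0,0]],[0,[0,0,0],[0,0,0]],[0,[0,0,0],[0,0,0]]]'
python3 - <<'E'
from h import *
import pickle
x,y=vis(.044,-.0005); go(x,y,.13,17.3); o=get_obs(); P=o["position"]
for n in("scene","top"):
    c=snap(n); pickle.dump(c,open(n+"1.pkl","wb"))
S=pickle.load(open("scene1.pkl","rb"));T=pickle.load(open("top1.pkl","rb"))
a=P+[0,0,-.0655]; u,v=proj(S,a).astype(int); print("tip proj",proj(S,a),proj(T,a),"TCP",proj(S,P))
im=cv2.resize(S["frame"][v-45:v+30,u-35:u+35,::-1],None,fx=7,fy=7,interpolation=cv2.INTER_CUBIC)
cv2.putText(im,f"{u-35},{v-45}",(3,12),0,.4,(0,0,255),1)
u,v=proj(T,a).astype(int); i2=cv2.resize(T["frame"][v-30:v+45,u-22:u+22,::-1],None,fx=7,fy=7,interpolation=cv2.INTER_CUBIC)
cv2.putText(i2,f"{u-22},{v-30}",(3,12),0,.4,(0,0,255),1)
cv2.imwrite("pics/c5.png",np.hstack([im,i2]))
E
```

```text
time_s: 5.1
position: [0.5295, -0.1387, 0.1294]
eef_rot: [0.42, -0.569, 0.42, 0.57]
contact_force: [-1.6, 0.8, -1.3]
gripper_width: 0.0139
time_s: 5.6
position: [0.5299, -0.1378, 0.1307]
eef_rot: [-0.419, 0.57, -0.419, -0.569]
contact_force: [1.2, 0.4, -1.8]
gripper_width: 0.0137
shift [ 0.7  0.4 -2.2] turn [ 0.02 -0.01  0.02] t 5.6 F [ 1.2  0.4 -1.8] w 13.7
tip proj [322.31512559 187.93832617] [299.54330808 169.37966041] TCP [324.81930788 167.35706073]
```

View pics/c5.png

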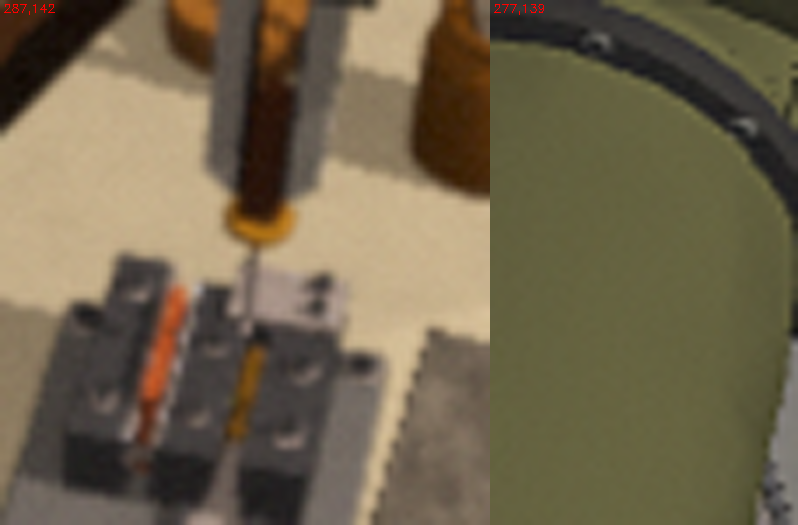

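The scene view shows the pick upright, with its wire about 1.8 mm to the +y side of the slot's midline (wire column 321.1 against slot 322.0 at row 194). The top view is blocked by the arm. I'll shift and go down gently, with a force guard between calls.

```bash
cat > ok.py <<'E'
import sys
from h import *
o=get_obs(); F=np.array(o["contact_force"]); P=o["position"]
v=tov(P)*1e3
c,s=np.cos(np.radians(VY)),np.sin(np.radians(VY))
print("vise xy",v.round(1),"tipz~",round((P[2]-.0655)*1e3,1),"F vise",[round(float(k),1) for k in(c*F[0]+s*F[1],-s*F[0]+c*F[1],F[2])],"t",round(o["time_s"],2))
sys.exit(np.linalg.norm(F)>float(sys.argv[1]))
E
python3 -m pendant '[[0,[0,-1.6,-2.4],[0,0,0]],[0,[6,-1.6,-2.4],[0,0,0]],[0,[12,-1.6,-2.4],[0,0,0]],[0,[16,-1.6,-2.4],[0,0,0]],[0,[16,-1.6,-2.4],[0,0,0]]]' >/dev/null; python3 ok.py 6 &&
python3 -m pendant '[[0,[1,0,0],[0,0,0]],[0,[2,0,0],[0,0,0]],[0,[3,0,0],[0,0,0]],[0,[4,0,0],[0,0,0]],[0,[5,0,0],[0,0,0]]]' >/dev/null; python3 ok.py 6 &&
python3 -m pendant '[[0,[1,0,0],[0,0,0]],[0,[2,0,0],[0,0,0]],[0,[3,0,0],[0,0,0]],[0,[4,0,0],[0,0,0]],[0,[5,0,0],[0,0,0]]]' >/dev/null; python3 ok.py 6
```

```text
vise xy [45.5 -0.8] tipz~ 48.0 F vise [-0.1, -0.0, -0.6] t 6.2
vise xy [45.5 -0.8] tipz~ 48.0 F vise [-0.1, -0.0, -0.6] t 6.2
vise xy [45.5 -0.8] tipz~ 48.0 F vise [-0.1, -0.0, -0.6] t 6.2False
False
False
```

```bash
sed -i 's/sys.exit(\(.*\))$/sys.exit(int(\1))/' ok.py
python3 -m pendant '[[0,[1,0,0],[0,0,0]],[0,[2,0,0],[0,0,0]],[0,[3,0,0],[0,0,0]],[0,[4,0,0],[0,0,0]],[0,[5,0,0],[0,0,0]]]' >/dev/null; python3 ok.py 5 &&
python3 -m pendant '[[0,[1,0,0],[0,0,0]],[0,[2,0,0],[0,0,0]],[0,[3,0,0],[0,0,0]],[0,[4,0,0],[0,0,0]],[0,[5,0,0],[0,0,0]]]' >/dev/null && python3 ok.py 5
```

```text
vise xy [45.9 -1. ] tipz~ 43.9 F vise [-0.4, 0.1, -0.4] t 6.7
vise xy [45.8 -1.1] tipz~ 38.9 F vise [0.4, -0.2, -0.9] t 7.2
```

In the slot with no contact force. Next, down towards the key top.

```bash
python3 -m pendant '[[0,[2,0,0],[0,0,0]],[0,[4,0,0],[0,0,0]],[0,[6,0,0],[0,0,0]],[0,[7,0,0],[0,0,0]],[0,[8,0,0],[0,0,0]]]' >/dev/null; python3 ok.py 5 &&
python3 -m pendant '[[0,[1,0,0],[0,0,0]],[0,[2,0,0],[0,0,0]],[0,[3,0,0],[0,0,0]],[0,[4,0,0],[0,0,0]],[0,[5,0,0],[0,0,0]]]' >/dev/null && python3 ok.py 5 && 
python3 -m pendant '[[0,[0.5,0,0],[0,0,0]],[0,[1,0,0],[0,0,0]],[0,[1.5,0,0],[0,0,0]],[0,[2,0,0],[0,0,0]],[0,[2,0,0],[0,0,0]]]' >/dev/null && python3 ok.py 5 && python3 -m pendant '[[0,[0.5,0,0],[0,0,0]],[0,[1,0,0],[0,0,0]],[0,[1.5,0,0],[0,0,0]],[0,[2,0,0],[0,0,0]],[0,[2,0,0],[0,0,0]]]' >/dev/null && python3 ok.py 5
```

```text
vise xy [45.8 -1. ] tipz~ 30.8 F vise [0.5, -0.4, -0.8] t 7.7
vise xy [45.8 -1. ] tipz~ 25.9 F vise [-0.8, 0.2, -0.7] t 8.2
vise xy [45.8 -1. ] tipz~ 23.9 F vise [-0.4, -0.1, -0.6] t 8.7
vise xy [45.8 -1. ] tipz~ 21.9 F vise [0.1, -0.3, -0.4] t 9.2
```

```bash
python3 -m pendant '[[0,[0.5,0,0],[0,0,0]],[0,[1,0,0],[0,0,0]],[0,[1.5,0,0],[0,0,0]],[0,[2,0,0],[0,0,0]],[0,[2,0,0],[0,0,0]]]' >/dev/null && python3 ok.py 4 && python3 -m pendant '[[0,[0.5,0,0],[0,0,0]],[0,[1,0,0],[0,0,0]],[0,[1.5,0,0],[0,0,0]],[0,[2,0,0],[0,0,0]],[0,[2,0,0],[0,0,0]]]' >/dev/null && python3 ok.py 4 && python3 -m pendant '[[0,[0.5,0,0],[0,0,0]],[0,[1,0,0],[0,0,0]],[0,[1.5,0,0],[0,0,0]],[0,[2,0,0],[0,0,0]],[0,[2,0,0],[0,0,0]]]' >/dev/null && python3 ok.py 4
```

```text
vise xy [45.8 -1. ] tipz~ 19.9 F vise [1.0, -0.6, -1.2] t 9.7
vise xy [45.8 -1. ] tipz~ 17.9 F vise [0.5, -0.2, -0.7] t 10.2
vise xy [45.7 -1. ] tipz~ 15.8 F vise [-0.8, -0.3, -0.7] t 10.7
```

Dropped into the eye without contact. Now feeling for the floor in small steps.

```bash
python3 -m pendant '[[0,[0.3,0,0],[0,0,0]],[0,[0.6,0,0],[0,0,0]],[0,[0.8,0,0],[0,0,0]],[0,[1,0,0],[0,0,0]],[0,[1,0,0],[0,0,0]]]' >/dev/null && python3 ok.py 4 && python3 -m pendant '[[0,[0.2,0,0],[0,0,0]],[0,[0.4,0,0],[0,0,0]],[0,[0.6,0,0],[0,0,0]],[0,[0.8,0,0],[0,0,0]],[0,[0.8,0,0],[0,0,0]]]' >/dev/null && python3 ok.py 4 && python3 -m pendant '[[0,[0.2,0,0],[0,0,0]],[0,[0.4,0,0],[0,0,0]],[0,[0.6,0,0],[0,0,0]],[0,[0.8,0,0],[0,0,0]],[0,[0.8,0,0],[0,0,0]]]' >/dev/null && python3 ok.py 4
```

```text
vise xy [45.8 -1. ] tipz~ 14.9 F vise [-0.2, 0.6, 0.2] t 11.2
vise xy [45.8 -1. ] tipz~ 14.1 F vise [-0.5, -0.9, -0.8] t 11.7
vise xy [45.8 -1. ] tipz~ 13.3 F vise [0.3, 0.2, -0.2] t 12.2
```

```bash
python3 -m pendant '[[0,[0.2,0,0],[0,0,0]],[0,[0.4,0,0],[0,0,0]],[0,[0.6,0,0],[0,0,0]],[0,[0.8,0,0],[0,0,0]],[0,[0.8,0,0],[0,0,0]]]' >/dev/null && python3 ok.py 3 && python3 -m pendant '[[0,[0.2,0,0],[0,0,0]],[0,[0.4,0,0],[0,0,0]],[0,[0.6,0,0],[0,0,0]],[0,[0.8,0,0],[0,0,0]],[0,[0.8,0,0],[0,0,0]]]' >/dev/null && python3 ok.py 3 && python3 -m pendant '[[0,[0.2,0,0],[0,0,0]],[0,[0.4,0,0],[0,0,0]],[0,[0.6,0,0],[0,0,0]],[0,[0.8,0,0],[0,0,0]],[0,[0.8,0,0],[0,0,0]]]' >/dev/null && python3 ok.py 3
```

```text
vise xy [45.9 -1.1] tipz~ 12.8 F vise [-1.5, 0.5, 4.4] t 12.7
```

Floor found at 4 N. I'll lift about 0.9 mm, then pull gently towards -x.

```bash
python3 -m pendant '[[0,[-0.5,0,0],[0,0,0]],[0,[-1,0,0],[0,0,0]],[0,[-1,0.5,0],[0,0,0]],[0,[-1,1,0],[0,0,0]],[0,[-1,1,0],[0,0,0]]]' >/dev/null && python3 ok.py 4 && python3 -m pendant '[[0,[0,0.5,0],[0,0,0]],[0,[0,1,0],[0,0,0]],[0,[0,1.5,0],[0,0,0]],[0,[0,2,0],[0,0,0]],[0,[0,2,0],[0,0,0]]]' >/dev/null && python3 ok.py 4 && python3 -m pendant '[[0,[0,0.4,0],[0,0,0]],[0,[0,0.8,0],[0,0,0]],[0,[0,1.2,0],[0,0,0]],[0,[0,1.5,0],[0,0,0]],[0,[0,1.5,0],[0,0,0]]]' >/dev/null && python3 ok.py 4
```

```text
vise xy [44.7 -1. ] tipz~ 13.4 F vise [0.4, -0.1, -0.7] t 13.2
vise xy [42.8 -1. ] tipz~ 13.6 F vise [-0.5, 0.5, -0.5] t 13.7
vise xy [41.4 -1. ] tipz~ 13.6 F vise [0.4, -0.5, -1.2] t 14.2
```

```bash
python3 -m pendant '[[0,[0,0.4,0],[0,0,0]],[0,[0,0.8,0],[0,0,0]],[0,[0,1.2,0],[0,0,0]],[0,[0,1.5,0],[0,0,0]],[0,[0,1.5,0],[0,0,0]]]' >/dev/null && python3 ok.py 4 && python3 -m pendant '[[0,[0,0.4,0],[0,0,0]],[0,[0,0.8,0],[0,0,0]],[0,[0,1.2,0],[0,0,0]],[0,[0,1.5,0],[0,0,0]],[0,[0,1.5,0],[0,0,0]]]' >/dev/null && python3 ok.py 4 && python3 -m pendant '[[0,[0,0.4,0],[0,0,0]],[0,[0,0.8,0],[0,0,0]],[0,[0,1.2,0],[0,0,0]],[0,[0,1.5,0],[0,0,0]],[0,[0,1.5,0],[0,0,0]]]' >/dev/null && python3 ok.py 4
```

```text
vise xy [40.3 -1.1] tipz~ 13.8 F vise [5.0, 0.7, -1.3] t 14.7
```

```bash
python3 -m pendant '[[0,[0,0.4,0],[0,0,0]],[0,[0,0.8,0],[0,0,0]],[0,[0,1.2,0],[0,0,0]],[0,[0,1.6,0],[0,0,0]],[0,[0,2,0],[0,0,0]]]' >/dev/null && python3 ok.py 14 && python3 -m pendant '[[0,[0,0.5,0],[0,0,0]],[0,[0,1,0],[0,0,0]],[0,[0,1.5,0],[0,0,0]],[0,[0,2,0],[0,0,0]],[0,[0,2.5,0],[0,0,0]]]' >/dev/null && python3 ok.py 14 && python3 -m pendant '[[0,[0,0.8,0],[0,0,0]],[0,[0,1.6,0],[0,0,0]],[0,[0,2.4,0],[0,0,0]],[0,[0,3.2,0],[0,0,0]],[0,[0,4,0],[0,0,0]]]' >/dev/null && python3 ok.py 14
```

```text
vise xy [38.5 -1.1] tipz~ 13.9 F vise [5.9, 0.6, -1.6] t 15.2
vise xy [36.  -1.1] tipz~ 13.9 F vise [5.4, 0.3, -0.4] t 15.7
vise xy [32.  -1.1] tipz~ 13.9 F vise [5.3, 0.6, -2.6] t 16.2
```

```bash
python3 -m pendant '[[0,[0,1.5,0],[0,0,0]],[0,[0,3,0],[0,0,0]],[0,[0,4.5,0],[0,0,0]],[0,[0,6,0],[0,0,0]],[0,[0,7.5,0],[0,0,0]]]' >/dev/null && python3 ok.py 14 && python3 -m pendant '[[0,[0,1.5,0],[0,0,0]],[0,[0,3,0],[0,0,0]],[0,[0,4.5,0],[0,0,0]],[0,[0,6,0],[0,0,0]],[0,[0,7.5,0],[0,0,0]]]' >/dev/null && python3 ok.py 14 && python3 -m pendant '[[0,[0,2,0],[0,0,0]],[0,[0,4,0],[0,0,0]],[0,[0,6,0],[0,0,0]],[0,[0,8,0],[0,0,0]],[0,[0,10,0],[0,0,0]]]' >/dev/null && python3 ok.py 14
```

```text
vise xy [24.5 -1.2] tipz~ 13.9 F vise [6.0, -0.7, -0.8] t 16.7
vise xy [16.9 -1.2] tipz~ 13.9 F vise [4.9, -0.2, -0.7] t 17.2
vise xy [ 6.9 -1.2] tipz~ 14.0 F vise [5.4, -0.3, -1.0] t 17.7
```

```bash
python3 -m pendant '[[0,[0,2,0],[0,0,0]],[0,[0,4,0],[0,0,0]],[0,[0,6,0],[0,0,0]],[0,[0,8,0],[0,0,0]],[0,[0,10,0],[0,0,0]]]' >/dev/null && python3 ok.py 14 && python3 -m pendant '[[0,[0,2,0],[0,0,0]],[0,[0,4,0],[0,0,0]],[0,[0,6,0],[0,0,0]],[0,[0,8,0],[0,0,0]],[0,[0,10,0],[0,0,0]]]' >/dev/null && python3 ok.py 14 && python3 -m pendant '[[0,[0,2,0],[0,0,0]],[0,[0,4,0],[0,0,0]],[0,[0,6,0],[0,0,0]],[0,[0,8,0],[0,0,0]],[0,[0,10,0],[0,0,0]]]' >/dev/null && python3 ok.py 14 && python3 -m pendant '[[0,[0,2,0],[0,0,0]],[0,[0,4,0],[0,0,0]],[0,[0,6,0],[0,0,0]],[0,[0,8,0],[0,0,0]],[0,[0,9,0],[0,0,0]]]' >/dev/null && python3 ok.py 14
python3 - <<'E'
from h import *
S=snap("scene"); cv2.imwrite("pics/c6.png",cv2.resize(S["frame"][165:250,270:355,::-1],None,fx=7,fy=7,interpolation=cv2.INTER_CUBIC))
E
```

```text
vise xy [-3.6 -1.2] tipz~ 13.8 F vise [4.4, -2.3, -0.4] t 18.2
vise xy [-13.6  -1.2] tipz~ 13.7 F vise [3.8, -3.4, -1.1] t 18.7
vise xy [-23.7  -1. ] tipz~ 13.7 F vise [4.6, -2.0, -0.3] t 19.2
vise xy [-32.7  -0.8] tipz~ 13.7 F vise [5.6, -0.3, -0.2] t 19.7
```

View pics/c6.png

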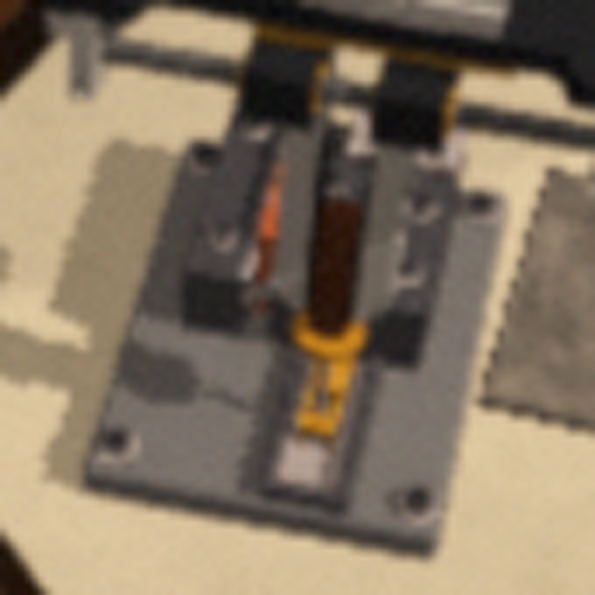

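The scene view shows the key on the run-out, hooked by the pick and nearly out. A few more millimetres, watching for the drag to drop.

```bash
python3 -m pendant '[[0,[0,1,0],[0,0,0]],[0,[0,2,0],[0,0,0]],[0,[0,3,0],[0,0,0]],[0,[0,4,0],[0,0,0]],[0,[0,4,0],[0,0,0]]]' >/dev/null && python3 ok.py 14 && python3 -m pendant '[[0,[0,1,0],[0,0,0]],[0,[0,2,0],[0,0,0]],[0,[0,3,0],[0,0,0]],[0,[0,4,0],[0,0,0]],[0,[0,4,0],[0,0,0]]]' >/dev/null && python3 ok.py 14 && python3 -m pendant '[[0,[0,1,0],[0,0,0]],[0,[0,2,0],[0,0,0]],[0,[0,3,0],[0,0,0]],[0,[0,3,0],[0,0,0]],[0,[0,3,0],[0,0,0]]]' >/dev/null && python3 ok.py 10
```

```text
vise xy [-37.2  -0.7] tipz~ 13.3 F vise [0.0, 0.3, -0.2] t 20.25
vise xy [-40.8  -0.9] tipz~ 13.5 F vise [-0.0, 0.4, -1.2] t 20.75
vise xy [-43.7  -0.9] tipz~ 13.5 F vise [-0.2, -0.3, -0.4] t 21.25
```

Drag fell to zero, so the key is free. Back off 6 mm and lift away.

```bash
python3 -m pendant '[[0,[0,-1.5,0],[0,0,0]],[0,[0,-3,0],[0,0,0]],[0,[0,-4.5,0],[0,0,0]],[0,[0,-5.7,0],[0,0,0]],[0,[0,-5.7,0],[0,0,0]]]' >/dev/null && python3 ok.py 4 && python3 -m pendant '[[0,[-1,0,0],[0,0,0]],[0,[-2,0,0],[0,0,0]],[0,[-3,0,0],[0,0,0]],[0,[-4,0,0],[0,0,0]],[0,[-5,0,0],[0,0,0]]]' >/dev/null && python3 ok.py 4 && python3 -m pendant '[[0,[-2,0,0],[0,0,0]],[0,[-4,0,0],[0,0,0]],[0,[-6,0,0],[0,0,0]],[0,[-8,0,0],[0,0,0]],[0,[-10,0,0],[0,0,0]]]' >/dev/null && python3 ok.py 4 && python3 -m pendant '[[0,[-10,0,0],[0,0,0]],[0,[-20,0,0],[0,0,0]],[0,[-30,0,0],[0,0,0]],[0,[-40,0,0],[0,0,0]],[0,[-50,0,0],[0,0,0]]]' >/dev/null && python3 ok.py 4
python3 - <<'E'
from h import *
S=snap("scene"); cv2.imwrite("pics/c7.png",cv2.resize(S["frame"][140:250,270:355,::-1],None,fx=5,fy=5,interpolation=cv2.INTER_CUBIC))
go(.4837,.1451,.155,2.5)
E
```

```text
vise xy [-37.8  -0.8] tipz~ 13.5 F vise [-0.4, -0.0, -0.9] t 21.75
vise xy [-38.   -0.9] tipz~ 18.7 F vise [-0.2, -0.5, -0.7] t 22.25
vise xy [-38.   -0.9] tipz~ 28.7 F vise [-0.6, -0.1, -0.4] t 22.75
vise xy [-37.9  -0.9] tipz~ 79.7 F vise [-0.8, -0.7, -0.0] t 23.25
shift [  -8.7 -121.9  287. ] turn [14.79 -0.08  0.12] t 23.3 F [ 0.9 -1.   1. ] w 13.9
```

View pics/c7.png

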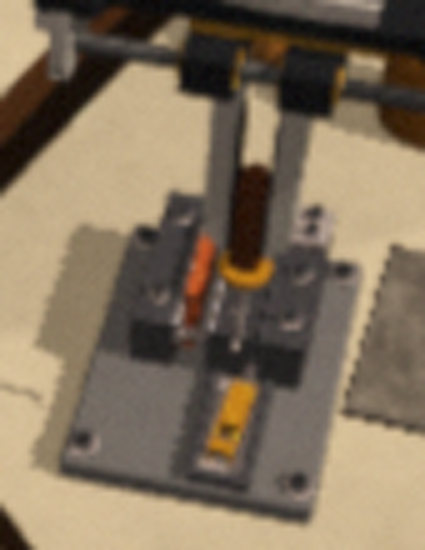

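The key lies fully out on the run-out (crop (230,420)), the jaw has moved over, and the pick is clear. Carrying it back to the stand.

```bash
python3 -m pendant '[[0,[-6,-10,22],[0,0,0]],[0,[-8.7,-25,58],[0,0,0]],[0,[-8.7,-42,98],[0,0,0]],[0,[-8.7,-59,138],[0,0,0]],[0,[-8.7,-75,175],[0,0,0]]]' >/dev/null
python3 -m pendant '[[0,[0,-16,38],[0,0,0]],[0,[0,-30,70],[4,0,0]],[0,[0,-40,95],[8,0,0]],[0,[0,-46.5,110],[12,0,0]],[0,[0,-46.9,112],[14.8,0,0]]]' >/dev/null
python3 -m pendant '[[0,[0,0,0],[0,0,0]],[0,[0,0,0],[0,0,0]],[0,[0,0,0],[0,0,0]],[0,[0,0,0],[0,0,0]],[0,[0,0,0],[0,0,0]]]' >/dev/null
python3 - <<'E'
from h import *
go(.4837,.1451,.155,2.5); P=get_obs()["position"]; a=P-[0,0,.065]
S=snap("scene"); u,v=proj(S,a).astype(int); print(u,v,proj(S,a),proj(S,P),"hole",proj(S,[P[0],P[1],.052]))
cv2.imwrite("pics/c8.png",cv2.resize(S["frame"][v-45:v+35,u-40:u+40,::-1],None,fx=7,fy=7,interpolation=cv2.INTER_CUBIC))
E
```

```text
shift [-2.2 -0.6 -0. ] turn [-0.01 -0.    0.  ] t 24.8 F [-0.2 -0.3 -1.2] w 13.7
214 150 [214.75221847 150.10618657] [212.11058613 128.99185451] hole [216.10854719 160.94720127]
```

View pics/c8.png

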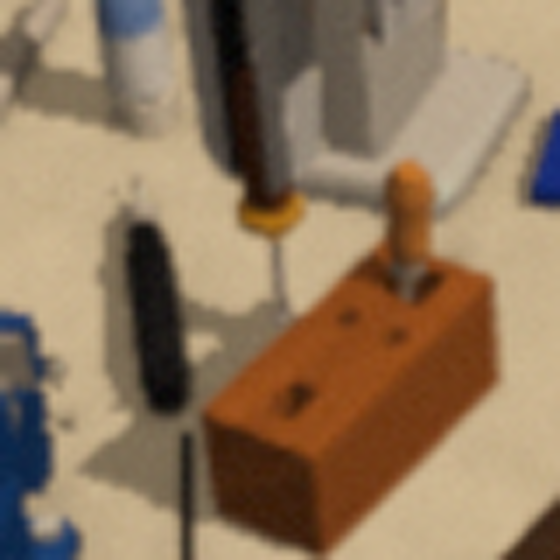

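The scene view shows the pick upright (collar (272,210), tip (285,320)), in line with the stand hole at (296,397). Lowering.

```bash
python3 -m pendant '[[0,[8,-0.5,0],[0,0,0]],[0,[16,-0.5,0],[0,0,0]],[0,[24,-0.5,0],[0,0,0]],[0,[30,-0.5,0],[0,0,0]],[0,[34,-0.5,0],[0,0,0]]]' >/dev/null; python3 ok.py 4 && 
python3 -m pendant '[[0,[2,0,0],[0,0,0]],[0,[4,0,0],[0,0,0]],[0,[6,0,0],[0,0,0]],[0,[8,0,0],[0,0,0]],[0,[10,0,0],[0,0,0]]]' >/dev/null && python3 ok.py 4 &&
python3 -m pendant '[[0,[3,0,0],[0,0,0]],[0,[6,0,0],[0,0,0]],[0,[9,0,0],[0,0,0]],[0,[12,0,0],[0,0,0]],[0,[15,0,0],[0,0,0]]]' >/dev/null && python3 ok.py 4 &&
python3 -m pendant '[[0,[3,0,0],[0,0,0]],[0,[6,0,0],[0,0,0]],[0,[9,0,0],[0,0,0]],[0,[12,0,0],[0,0,0]],[0,[15,0,0],[0,0,0]]]' >/dev/null && python3 ok.py 4 &&
python3 -m pendant '[[0,[2,0,0],[0,0,0]],[0,[4,0,0],[0,0,0]],[0,[5,0,0],[0,0,0]],[0,[6,0,0],[0,0,0]],[0,[7,0,0],[0,0,0]]]' >/dev/null && python3 ok.py 4; python3 -c "
from h import *
print(get_obs()['position'])"
```

```text
vise xy [ 84.7 285.8] tipz~ 52.4 F vise [-0.1, -0.4, -0.4] t 25.35
vise xy [ 85.  285.8] tipz~ 43.2 F vise [-0.1, -1.1, -0.8] t 25.85
vise xy [ 84.9 285.8] tipz~ 28.0 F vise [-0.7, 0.0, -1.0] t 26.35
vise xy [ 84.9 285.8] tipz~ 13.0 F vise [-0.3, -0.0, -0.3] t 26.85
vise xy [ 85.  285.8] tipz~ 6.2 F vise [0.5, -0.3, -1.1] t 27.35
[0.4836308  0.14539615 0.07173074]
```

```bash
python3 -m pendant '[[0,[0.2,0,0],[0,0,0]],[0,[0.4,0,0],[0,0,0]],[0,[0.6,0,0],[0,0,0]],[0,[0.8,0,0],[0,0,0]],[0,[0.8,0,0],[0,0,0]]]' >/dev/null; python3 ok.py 3 && python3 -m pendant '[[0,[0.2,0,0],[0,0,0]],[0,[0.4,0,0],[0,0,0]],[0,[0.6,0,0],[0,0,0]],[0,[0.8,0,0],[0,0,0]],[0,[0.8,0,0],[0,0,0]]]' >/dev/null && python3 ok.py 3 && python3 -m pendant '[[0,[0.2,0,0],[0,0,0]],[0,[0.4,0,0],[0,0,0]],[0,[0.6,0,0],[0,0,0]],[0,[0.8,0,0],[0,0,0]],[0,[0.8,0,0],[0,0,0]]]' >/dev/null && python3 ok.py 3
```

```text
vise xy [ 84.9 285.8] tipz~ 5.4 F vise [-0.5, -0.4, -0.9] t 27.85
vise xy [ 85.  285.8] tipz~ 5.1 F vise [-3.3, 0.5, 7.1] t 28.35
```

The collar is seated (7 N). Release, then retreat upwards.

```bash
python3 -m pendant '[[0,[-0.4,0,0],[0,0,0]],[0.4,[-0.4,0,0],[0,0,0]],[0.6,[-0.4,0,0],[0,0,0]],[0.6,[-0.4,0,0],[0,0,0]],[0.6,[-0.4,0,0],[0,0,0]]]'; python3 -m pendant '[[0.6,[0,0,0],[0,0,0]],[0.6,[0,0,0],[0,0,0]],[0.6,[0,0,0],[0,0,0]],[0.6,[-5,0,0],[0,0,0]],[0.6,[-10,0,0],[0,0,0]]]' ;python3 -m pendant '[[0.6,[-20,0,0],[0,0,0]],[0.6,[-50,0,0],[0,0,0]],[0.6,[-80,0,0],[0,0,0]],[0.6,[-100,20,0],[0,0,0]],[0.6,[-110,60,0],[0,0,0]]]'; python3 -m pendant '[[0.6,[0,40,0],[0,0,0]],[0.6,[0,70,0],[0,0,0]],[0.6,[0,80,0],[0,0,0]],[0.6,[0,80,0],[0,0,0]],[0.6,[0,80,0],[0,0,0]]]'
python3 - <<'E'
from h import *
S=snap("scene");T=snap("top")
a=cv2.resize(S["frame"][115:185,195:250,::-1],None,fx=5,fy=5,interpolation=cv2.INTER_CUBIC)
b=cv2.resize(T["frame"][140:240,150:345,::-1],None,fx=4,fy=4,interpolation=cv2.INTER_CUBIC)[:, :]
c=cv2.resize(S["frame"][170:250,275:350,::-1],None,fx=4,fy=4,interpolation=cv2.INTER_CUBIC)
o=np.zeros((600,800,3),np.uint8); b=cv2.resize(b,(470,240)); o[:350,:275]=a[:350]; o[:320,300:600]=c; o[355:595,:470]=b
cv2.imwrite("pics/c9.png",o)
E
```

```text
time_s: 28.85
position: [0.4836, 0.1454, 0.0705]
eef_rot: [0.489, -0.511, 0.489, 0.511]
contact_force: [-0.1, 0.3, 0.3]
gripper_width: 0.0424
time_s: 29.35
position: [0.4836, 0.1454, 0.081]
eef_rot: [0.489, -0.511, 0.489, 0.511]
contact_force: [-0.3, 0.3, -0.2]
gripper_width: 0.0569
time_s: 29.85
position: [0.4245, 0.1428, 0.1926]
eef_rot: [-0.49, 0.511, -0.488, -0.51]
contact_force: [0.3, 0.6, 0.2]
gripper_width: 0.0562
time_s: 30.35
position: [0.3447, 0.1394, 0.1909]
eef_rot: [-0.489, 0.511, -0.489, -0.511]
contact_force: [-0.2, 0.8, 0.1]
gripper_width: 0.0564
```

View pics/c9.png

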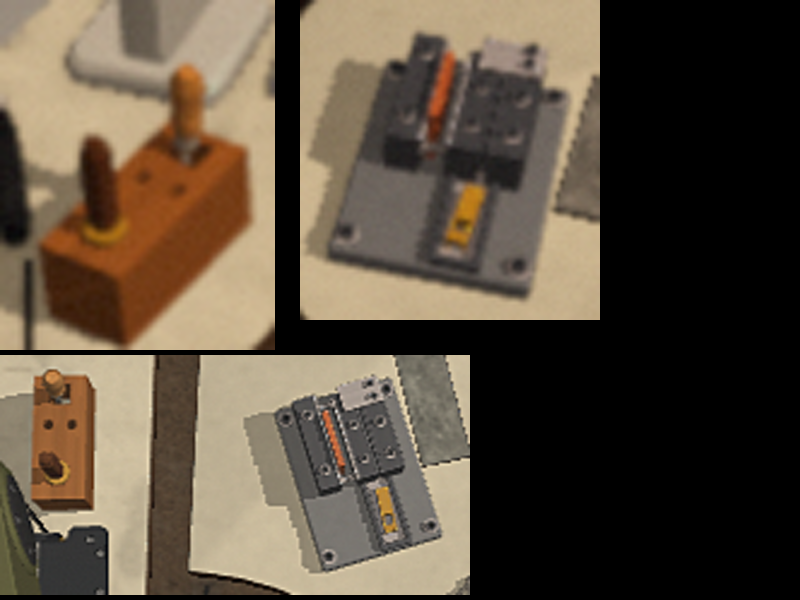

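The pick stands upright in its hole with the collar on the stand's top (scene (103,230)). The key is wholly on the run-out, and the jaw has moved over and closed the keyway, leaving a gap at the copper plate. The robot is clear, so I'm handing in.

```bash
python3 -c "
from h import *
print(arm.sign_off())"
```

```text
the job is handed in; nothing more can be done
None
```

The key is out on the run-out, the jaw has sprung open, and the pick is back in its hole in the stand; I handed the job in at about 30.5 s of the 67 s allowed.

- **Key:** I went down through the keyway into the eye and touched the floor at about 4 N. I then hooked the web and drew the key out about 78 mm at a steady 5–6 N. The drag fell to zero as the jaw sprang, and I backed off 6 mm before lifting away.
- **Pick:** I lowered it until the collar touched the stand at about 7 N, the highest force reading between moves (the wire bends at 25 N). I then released it and moved the arm clear.
- **Last checks:** the final pictures show the whole key on the run-out, the keyway closed up by the jaw with a gap at the copper plate, and the pick upright with its collar on the stand. The force reading was about zero with the gripper clear.
- **Not confirmed:** I judged the jaw opening from the pictures and the loss of drag, as there was no joint reading. The two cameras disagreed by 2–5 mm at the keyway and the pick's collar, so I averaged their positions and felt the rest. The fingers closed only after the first small lift had begun, so the pick was gripped about 6 mm higher than planned, with no ill effect.

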